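Hang up the disinfected headgear to dry and set the drying-time wheel

TASK

The ear defenders and the bare face-shield headband have been wiped down and must dry: hang the ear defenders astride the drying bar on the left half (left of the black collar as seen from the robot) and the headband on the right half, each with the bar in the groove under its crown, hanging level and free. Then set the drying time: turn the metal wheel beside the rack by its rim until the dark line engraved in the rim faces the fixed pointer. Leave the other things on the bench where they are.

Things in the scene. Friction and masses are not known exactly. Their poses are not given: they have to be found in the camera images.
- ear_defenders: Ear defenders standing on their two grey ear cups (x 32 to 70 mm either side, 70 high, 58 deep), dark steel arch over them; 140 wide (own x), 146 high, 0.22 kg. Origin: centre of underside, z up. Black crown block on top, 50 (x) x 34 (y), z 122 to 146: pinch its y faces. Under it two cushions (z 112 to 122) with a 16 mm groove along y for the bar. Either way round is the same.
- ear_defenders_seat (a point): Point in the groove under the crown of the ear defenders, 116 mm above their origin: it lies on the top line of the bar when they hang properly (the crown then tops out 180 mm above the bench).
- visor_frame: Bare face-shield headband: grey plastic arch standing on two black temple blocks, no cups; 108 mm wide (own x; 116 over side knobs), 48 deep, 146 high, 0.13 kg; 80 clear between the blocks. Origin: centre of underside, z up. Crown block on top 50 (x) x 30 (y), z 122 to 146: pinch its y faces. Under it two cushions (z 112 to 122), 16 mm groove along y for the bar. Either way round is the same.
- visor_frame_seat (a point): Point in the groove under the crown of the headband frame, 116 mm above its origin: it lies on the top line of the bar when it hangs properly (the crown then tops out 180 mm above the bench).
- drying_rack: Fixed rack: white base plate 130 (x) x 360 (y) x 12 mm; steel bar along its y axis, 20 mm thick, top line 150 mm above the bench, on two end posts (18 mm thick) at y = +-162 mm that do not rise above the bar. A black collar, 40 mm across, 8 wide, at y = 0 parts the bar in two halves; +y is the left half. Origin: centre of the base's underside.
- timer_base: Fixed grey base of the drying-time wheel, 120 x 120 x 30 mm, the wheel on top and a steel pointer on its -x side. Origin: centre of the underside; the wheel's axis is vertical through it.
- time_wheel (a joint): Turn of the aluminium wheel about its vertical axis, rad, growing counter-clockwise from above, 0 = line at the pointer, range -0.7 to 2. Light friction (0.1 N m), stays where left. A dish 130 mm across: upright rim 10 mm thick (radius 55 to 65), top 68 mm above the bench, floor inside at 40 mm, hub of radius 16 up to 56 mm. Pinch the rim from above, one finger inside, clear of the pointer.
- wheel_mark (a point): The dark engraved line on top of the wheel's rim, 60 mm from the axis, 68 mm above the bench.
- pointer_tip (a point): Tip of the fixed steel pointer, 74 mm from the wheel's axis on the -x side of timer_base, 68 mm above the bench; the pointer reaches out to 99 mm from the axis, is at most 22 mm wide and 70 mm high.
- tape_roll: roll of tan tape lying flat, 101 mm across, 19 high. A bystander that stays where it is. Origin: centre of its underside.
- swab_tub: clear round tub of cotton buds, 77 mm across, 80 high. A bystander that stays where it is. Origin: centre of its underside.
- nose_cone: small pale plastic nose cone standing upright like a flask, 43 mm across, 63 high. A bystander that stays where it is. Origin: centre of its underside.
- drop_bottle: amber dropper bottle with a black teat, 34 mm across, 102 high. A bystander that stays where it is. Origin: centre of its underside.
- scissors: steel ring scissors lying flat, 142 mm long, 6 high. A bystander that stays where it is. Origin: centre of its underside.

How it is judged (in metres and radians):
On the way, in this order (a step that is already met when the one before it is completed fails the run):
1. both the ear defenders (left half) and the headband frame (right half) hang on the bar, let go (y of ear_defenders_seat in the frame of drying_rack between 0.018 and 0.15 m and x of ear_defenders_seat in the frame of drying_rack between -0.012 and 0.012 m and z of ear_defenders_seat in the frame of drying_rack between 0.142 and 0.158 m and angle between each of ear_defenders, visor_frame's own z axis and vertical below 0.3 rad and angle between the x axis of each of ear_defenders, visor_frame and the x axis of drying_rack, either way round below 0.3 rad and contact force between each of ear_defenders, visor_frame and drying_rack above 0.4 N and contact force between each of ear_defenders, visor_frame and the fingers below 0.1 N and linear speed of each of ear_defenders, visor_frame below 0.03 m/s and y of visor_frame_seat in the frame of drying_rack between -0.15 and -0.018 m and x of visor_frame_seat in the frame of drying_rack between -0.012 and 0.012 m and z of visor_frame_seat in the frame of drying_rack between 0.142 and 0.158 m), for 0.3 s.
2. the wheel's line faces the pointer (value of joint time_wheel between -0.1 and 0.1 rad and velocity of joint time_wheel between -0.05 and 0.05 rad/s), for 0.2 s.
At the end, for the whole second after the job is handed in: Ear defenders hang on the left half of the bar, headband on the right (seat point within 12 mm sideways and 8 mm in height of the bar's top line, 18-150 mm from its middle), upright to 0.3 rad, square to 0.3 rad, at rest, let go; wheel still, its line within 0.10 rad of the pointer (all of step 1 and all of step 2); the robot touches nothing.
It fails at once if the tape roll is moved by more than 40 mm (distance of tape_roll from where it was at the start of the episode above 0.04 m).
It fails at once if the swab tub is moved by more than 40 mm (distance of swab_tub from where it was at the start of the episode above 0.04 m).
It fails at once if the nose cone is moved by more than 40 mm (distance of nose_cone from where it was at the start of the episode above 0.04 m).
It fails at once if the drop bottle is moved by more than 40 mm (distance of drop_bottle from where it was at the start of the episode above 0.04 m).
It fails at once if the scissors is moved by more than 40 mm (distance of scissors from where it was at the start of the episode above 0.04 m).
It also fails if it takes over 72 s, if anything falls off the work surface, if the arm or the gripper's body presses on something with over 40 N, if the wrist force passes 120 N, or if a joint passes its speed limit or range.

ROBOT

A 6-joint arm with a two-finger parallel gripper is mounted at the origin on a cart in front of the work surface, level with it; the furniture and walls round the work are solid. World frame = base frame: x ahead of the robot, y to its left, z up, the work surface at z = 0. Lengths are in m, angles in degrees, forces in N, time in s.
With the tool pointing down it reaches from about 0.325 to 0.9 m from the base axis. Payload 3.5 kg.
Tool frame: the origin (TCP) lies on the centre line of the jaws, within the pads' length; the fingertips stand 11 mm ahead of it and the grasp point (between the pads) lies 8 mm behind it; y points along the fingers, x is the direction in which the jaws open and shut, and the axes are right-handed (so a half turn about y gives the same grasp; the last joint's range is limited). The gripper opens to 85 mm and grips with 20 to 120 N. Pads are 22 mm wide; open, the fingers measure 114 mm over their backs; the gripper's body (76 mm by 85 mm) begins 54 mm behind the grasp point. The pads swing forward as they close: fully open they stand 13 mm farther back than shut.
Start: joints at [-77.659, 15.837, -1.513, 72.651, 0, 84.076], TCP at [0.196, -0.594, 0.242] pointing down, gripper open.
Joint ranges: [-178.77, 178.77], [-48.84, 107.48], [-61.69, 71.31], [-111.58, 123.2], [-90, 87.43], [-180, 180]. Speed limits (degrees/s): [147.25, 147.25, 180, 180, 180, 180].

INTERFACE

Orientations are given as a 3x3 rotation matrix whose columns are the frame's x, y, z axes.
In Python, from cell import get_obs, camera, camera_model, sign_off gives the robot as it stands.
- The arm moves only by the tool servo_tool, never from a script. Its argument "series" is a list of rows, each an object of numbers: "grip": the closure, from 0 (fully open) to 1 (shut); "tx", "ty", "tz": the shift along the tool's x, y, z in mm; "wx", "wy", "wz": the turn, a rotation vector about the tool's x, y, z in rad. In form: [{"grip": .., "tx": .., "ty": .., "tz": .., "wx": .., "wy": .., "wz": ..}, ...]. A call has 1 to 12 rows; each row is the pose to reach, as a shift and turn from the pose commanded when the call began, along the tool's axes at that moment; what a row does not reach only later rows make up. A row lasts 1/12 s, in which the tool goes at most 41.7 mm and 7.16 degrees, less where a joint would pass 70% of its speed; a pose out of reach is approached as far as the arm can. A call with a gripper value outside its range is refused whole. The fingers move at their own pace and stop on an object; "grip_force" is the grip in N (left out, the last holds). Time passes only in rows, so rows that repeat a pose let the fingers close. It gives the time, the measured TCP pose, the force and the opening at its end, in the units of the state.
- get_obs(): the state, without advancing time (a new reading comes with each control period).
- camera(name): name is "side" or "top"; returns (picture, depth): 400x640x3 uint8, red, green, blue; 400x640 float32, m along the optical axis (not along the pixel's ray), 0 where there is no reading.
- camera_model(name): a dict with "K" (3x3 intrinsics, pixels), "R" (3x3) and "t" (3): a world point X has camera coordinates R X + t. Camera axes: x right, y down, z forward; pixel columns grow to the right and rows downward; lengths in m; the calibration is good to about 2 mm. A picture is of the moment at which its call begins. camera_model takes no time and is no camera call.
- sign_off(): hands the job in, once; it reports no verdict.
The state is a dict: "t": time; "joints": joint angles; "joint_vel": joint speeds; "joint_torque": joint torques, N m; "position": TCP position; "orientation": TCP orientation; "ft_force": force on the tool from outside, world axes, zero at the start; "ft_torque": the same for the moment, N m; "gripper_width": finger opening in m.
Only numpy, scipy, OpenCV 4.12 (cv2) and the standard library are available. Lean on these libraries where they do the work, as an engineer would, in place of code of your own. Each camera call takes 0.05 s, during which the arm holds its last target. There are 200 camera calls.

## Working session

There is one attempt and no reset: what is moved stays moved. The work goes in short steps, Python scripts to look and compute and a tool call to move; the robot and the scene stay as the last step left them, time stands still between calls to the robot, and variables do not carry over. Pictures are saved under pics/ and viewed, about 8 in all and at most 12, crops included, and the job is handed in when it is done.

Besides the shell and the picture viewer there is one more tool, called after "Call:" by a JSON object that holds its "fn" and its "kwargs", one argument or row to a line. servo_tool: Moves the arm, as the interface text tells. Its arguments: {"type":"object","properties":{"series":{"type":"array"},"grip_force":{"type":"number"}},"required":["series"]}

```bash
mkdir -p pics; cat > h.py <<'E'
import numpy as np, cv2
from cell import get_obs, camera, camera_model, sign_off
def snap(name,tag):
    im,d=camera(name); cv2.imwrite(f'pics/{tag}.png',im[:,:,::-1]); np.save(f'pics/{tag}.npy',d); return im,d
def cloud(name,d):
    m=camera_model(name);K,R,t=map(np.array,(m['K'],m['R'],m['t'].__class__(m['t'])))
    v,u=np.mgrid[:d.shape[0],:d.shape[1]]
    c=np.stack([(u-K[0,2])/K[0,0]*d,(v-K[1,2])/K[1,1]*d,d],-1)
    P=(c-t)@R; P[d==0]=np.nan; return P
def onplane(name,u,v,z):
    m=camera_model(name);K,R,t=[np.array(m[k]) for k in 'KRt']
    r=R.T@np.linalg.solve(K,[u,v,1]); o=-R.T@t
    return o+r*(z-o[2])/r[2]
E
python3 - <<'E'
from h import *
for n in ('top','side'):
    snap(n,n+'0'); m=camera_model(n); print(n,np.round(m['K'],1).tolist(),np.round(m['R'],3).tolist(),np.round(m['t'],3))
o=get_obs(); print(o['t'],o['position'],np.round(o['orientation'],3))
E
```

```text
top [[416.7, 0.0, 319.2], [0.0, 416.7, 200.5], [0.0, 0.0, 1.0]] [[0.03, -1.0, 0.0], [-0.994, -0.03, -0.105], [0.105, 0.003, -0.994]] [-0.003  0.583  1.246]
side [[419.1, 0.0, 316.8], [0.0, 419.1, 199.0], [0.0, 0.0, 1.0]] [[0.983, -0.186, -0.002], [-0.156, -0.819, -0.552], [0.101, 0.543, -0.834]] [-0.541  0.155  1.167]
0.1 [ 0.19570721 -0.59284497  0.24126549] [[ 0.313 -0.     0.95 ]
 [-0.95   0.002  0.313]
 [-0.002 -1.     0.   ]]
```

View pics/top0.png

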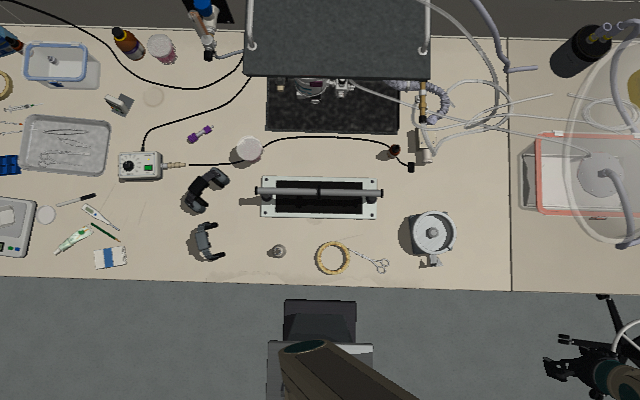

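View pics/side0.png

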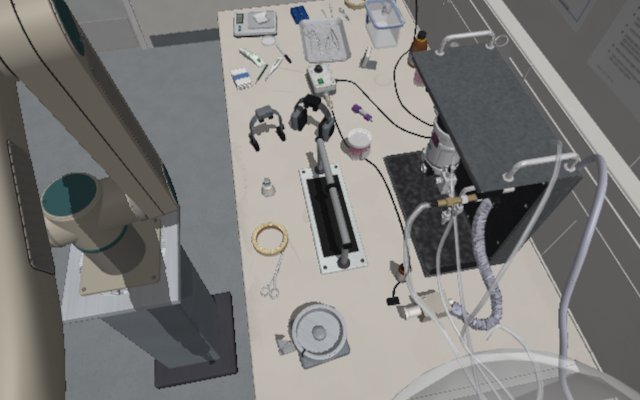

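The top view shows the ear defenders at about (205,188), the headband at (207,241), the rack bar from (257,194) to (382,190) and the wheel at (432,234). Next I'll measure with depth.

```bash
python3 - <<'E'
from h import *
def rect(p):
    (c,s,a)=cv2.minAreaRect((p[:,:2]*1000).astype(np.float32)); return np.round(c,1),np.round(s,1),round(a,1)
for n in('top','side'):
    P=cloud(n,np.load(f'pics/{n}0.npy')); Q=P.reshape(-1,3); Q=Q[np.isfinite(Q[:,0])]
    def sel(x0,x1,y0,y1,z0,z1): return Q[(Q[:,0]>x0)&(Q[:,0]<x1)&(Q[:,1]>y0)&(Q[:,1]<y1)&(Q[:,2]>z0)&(Q[:,2]<z1)]
    print(n,'bench z',np.median(sel(.35,.7,0.1,.2,-.02,.02)[:,2]))
    for nm,b in dict(ear=(.54,.72,.2,.45,.135,.16),earall=(.54,.72,.2,.45,.03,.16),vis=(.38,.54,.2,.45,.135,.16),visall=(.38,.54,.2,.45,.03,.16),bar=(.5,.7,-.25,.2,.143,.16),collar=(.5,.7,-.25,.2,.156,.19),base=(.4,.75,-.3,.25,.009,.03),rim=(.35,.65,-.5,-.2,.062,.075)).items():
        p=sel(*b)
        if len(p)>5: print(nm,len(p),rect(p),'mean',np.round(p.mean(0)*1000),'max z',round(p[:,2].max(),3))
    
im=cv2.imread('pics/top0.png')
a=cv2.resize(im[160:265,170:280],None,fx=5,fy=5,interpolation=cv2.INTER_CUBIC)
b=cv2.resize(im[200:275,395:470],None,fx=7,fy=7,interpolation=cv2.INTER_CUBIC)
cv2.imwrite('pics/c1.png',a); cv2.imwrite('pics/c2.png',b)
E
```

```text
Traceback (most recent call last):
  File "h.py", line 6, in cloud
    m=camera_model(name);K,R,t=map(np.array,(m['K'],m['R'],m['t'].__class__(m['t'])))
                                                           ~~~~~~~~~~~~~~~~^^^^^^^^
TypeError: 'numpy.float64' object cannot be interpreted as an integer
```

```bash
sed -i "s/m=camera_model(name);K,R,t=map.*/m=camera_model(name);K,R,t=[np.array(m[k]) for k in 'KRt']/" h.py; python3 - <<'E'
from h import *
def rect(p):
    (c,s,a)=cv2.minAreaRect((p[:,:2]*1000).astype(np.float32)); return np.round(c,1),np.round(s,1),round(a,1)
for n in('top','side'):
    P=cloud(n,np.load(f'pics/{n}0.npy')); Q=P.reshape(-1,3); Q=Q[np.isfinite(Q[:,0])]
    def sel(x0,x1,y0,y1,z0,z1): return Q[(Q[:,0]>x0)&(Q[:,0]<x1)&(Q[:,1]>y0)&(Q[:,1]<y1)&(Q[:,2]>z0)&(Q[:,2]<z1)]
    print(n,'bench z',np.median(sel(.35,.7,0.1,.2,-.02,.02)[:,2]))
    for nm,b in dict(ear=(.54,.72,.2,.45,.135,.16),earall=(.54,.72,.2,.45,.03,.16),vis=(.38,.54,.2,.45,.135,.16),visall=(.38,.54,.2,.45,.03,.16),bar=(.5,.7,-.25,.2,.143,.16),collar=(.5,.7,-.25,.2,.156,.19),base=(.4,.75,-.3,.25,.009,.03),rim=(.35,.65,-.5,-.2,.062,.075)).items():
        p=sel(*b)
        if len(p)>5: print(nm,len(p),rect(p),'mean',np.round(p.mean(0)*1000),'max z',round(p[:,2].max(),3))
    
im=cv2.imread('pics/top0.png')
a=cv2.resize(im[160:265,170:280],None,fx=5,fy=5,interpolation=cv2.INTER_CUBIC)
b=cv2.resize(im[200:275,395:470],None,fx=7,fy=7,interpolation=cv2.INTER_CUBIC)
cv2.imwrite('pics/c1.png',a); cv2.imwrite('pics/c2.png',b)
E
```

```text
top bench z 0.002219103791389878
ear 222 (array([604. , 356.3]), array([34.7, 50.9]), 53.8) mean [603. 355. 146.] max z 0.152
earall 1004 (array([646.4, 312.4]), array([ 73.6, 262.5]), 43.9) mean [622. 328.  98.] max z 0.152
vis 203 (array([450.7, 336. ]), array([49.8, 30.3]), 16.8) mean [451. 335. 145.] max z 0.152
visall 464 (array([471.6, 339.5]), array([158.3,  45.4]), 18.3) mean [453. 334. 115.] max z 0.152
bar 858 (array([596. ,  15.6]), array([ 36.5, 356.6]), 2.7) mean [596.  14. 149.] max z 0.16
collar 28 (array([600.8, -49.7]), array([ 28.1, 138.1]), 4.1) mean [595.   8. 159.] max z 0.163
base 4110 (array([573.3, -29.3]), array([540.7, 343.3]), 90.0) mean [582.   5.  14.] max z 0.03
rim 484 (array([ 487.5, -335.2]), array([151.7, 128.1]), 42.9) mean [ 488. -329.   68.] max z 0.075
side bench z 0.0005634660155316592
ear 148 (array([601.7, 355.1]), array([38.7, 50.2]), 55.6) mean [601. 353. 143.] max z 0.151
earall 1016 (array([644.1, 310.3]), array([ 70.5, 257.1]), 44.2) mean [623. 323.  86.] max z 0.151
vis 143 (array([447.7, 334.1]), array([49.9, 33. ]), 22.8) mean [448. 332. 143.] max z 0.149
visall 431 (array([468. , 341.4]), array([158.6,  37.1]), 19.7) mean [450. 332. 109.] max z 0.149
bar 771 (array([593.7,  16.8]), array([361.2,  35.8]), 88.1) mean [593.  -0. 148.] max z 0.16
collar 20 (array([592.7,  15. ]), array([25.5,  7.6]), 13.0) mean [593.  15. 158.] max z 0.162
base 3946 (array([574.7, -30.4]), array([349.1, 539.3]), 0.1) mean [579.  -5.  13.] max z 0.03
rim 788 (array([ 485.5, -335.2]), array([150.9, 128.5]), 42.6) mean [ 486. -332.   67.] max z 0.074
```

View pics/c1.png

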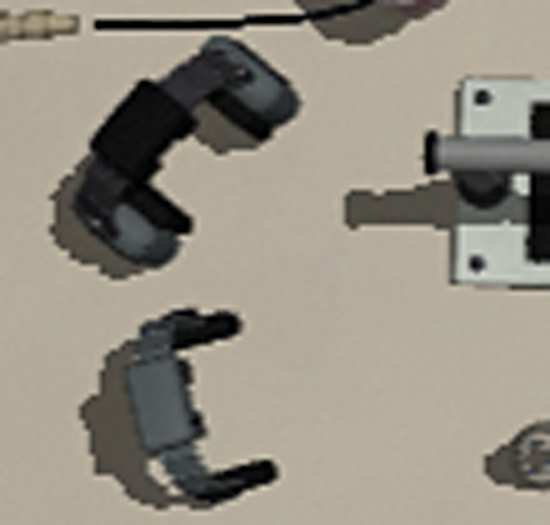

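View pics/c2.png

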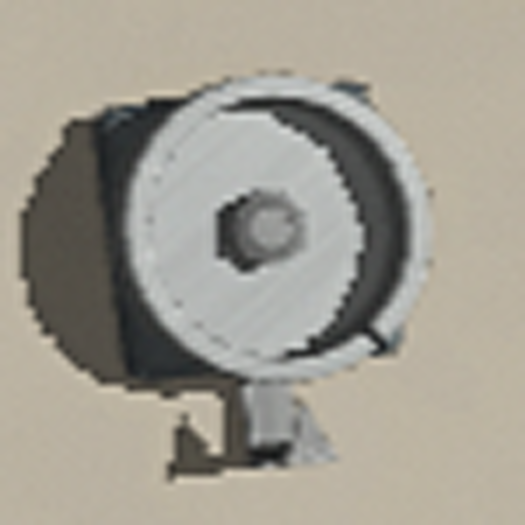

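The crops show the ear-defender crown running diagonally, the headband crown tilted slightly, and the wheel line at about px (448.6,248.4) with the pointer at about (433,260). Next I'll fit the bar and wheel, and write a helper that turns targets into tool-frame moves.

```bash
cat >> h.py <<'E'
def plan(x,y,z,jaw):
    "shift (mm) and wy (rad) in tool axes from the measured pose"
    o=get_obs();p=np.array(o['position']);R=np.array(o['orientation'])
    cur=np.degrees(np.arctan2(R[1,0],R[0,0])); d=(jaw-cur+180)%360-180
    print('t',round(o['t'],2),'pos',np.round(p*1000,1),'jaw',round(cur,1),'tilt',np.round(R[2],3),'w',round(o['gripper_width'],4),'F',np.round(o['ft_force'],1))
    print('shift',np.round(R.T@(np.array([x,y,z])-p*1000),1),'wy',round(-np.radians(d),3))
E
python3 - <<'E'
from h import *
for n in('top','side'):
    P=cloud(n,np.load(f'pics/{n}0.npy')); Q=P.reshape(-1,3); Q=Q[np.isfinite(Q[:,0])]
    b=Q[(abs(Q[:,0]-.595)<.04)&(abs(Q[:,1]-.015)<.19)&(Q[:,2]>.14)&(Q[:,2]<.165)]
    b=b[abs(b[:,1]-.015)>.02]
    pf=np.polyfit(b[:,1],b[:,0],1); print(n,'bar x=',pf,'angle',np.degrees(np.arctan(-pf[0])),'y range',b[:,1].min(),b[:,1].max())
    c=Q[(abs(Q[:,0]-.595)<.04)&(abs(Q[:,1]-.015)<.05)&(Q[:,2]>.1565)]; print('collar',c.mean(0),len(c))
    r=Q[(abs(Q[:,0]-.487)<.075)&(abs(Q[:,1]+.335)<.075)&(Q[:,2]>.063)&(Q[:,2]<.073)]
    A=np.c_[2*r[:,:2],np.ones(len(r))]; 
    for k in range(4):
        s=np.linalg.lstsq(A,(r[:,:2]**2).sum(1),rcond=None)[0]; rad=np.hypot(*(r[:,:2]-s[:2]).T); keep=abs(rad-.06)<.008; r=r[keep];A=A[keep]
    print('wheel',s[:2],rad.mean(),len(r))
m=onplane('top',448.6,248.4,.068); q=onplane('top',432.8,262,.068); q0=onplane('top',433,255,.068); print('mark',m,'ptr',q,q0)
plan(602.5,355.5,320,54)
E
```

```text
top bar x= [-0.00741595  0.59560928] angle 0.42489473352263263 y range -0.1624307823966017 0.19414795169973206
collar [0.59463213 0.01597349 0.15973279] 25
wheel [ 0.49579248 -0.32730261] 0.05977437716046797 428
side bar x= [-0.0085045   0.59290683] angle 0.48726005288993246 y range -0.16381759560858145 0.1974561258298855
collar [0.59373618 0.01545741 0.15856789] 17
wheel [ 0.49330381 -0.32826785] 0.05962570503331149 702
mark [ 0.44918055 -0.36949489  0.068     ] ptr [ 0.40820841 -0.32316832  0.068     ] [ 0.42855898 -0.32372055  0.068     ]
t 0.1 pos [ 195.7 -592.8  241.3] jaw -71.7 tilt [-0.002 -1.     0.   ] w 0.0855 F [-0.9 -0.5  0.6]
shift [-773.2  -77.   683.5] wy -2.195
```

Call:
{"fn": "servo_tool", "kwargs": {
  "series": [
    {"grip":0,"tx":-150,"ty":-80,"tz":135,"wy":-0.4},
    {"grip":0,"tx":-350,"ty":-80,"tz":310,"wy":-1.0},
    {"grip":0,"tx":-350,"ty":-80,"tz":310,"wy":-1.0},
    {"grip":0,"tx":-350,"ty":-80,"tz":310,"wy":-1.0},
    {"grip":0,"tx":-350,"ty":-80,"tz":310,"wy":-1.0},
    {"grip":0,"tx":-350,"ty":-80,"tz":310,"wy":-1.0},
    {"grip":0,"tx":-350,"ty":-80,"tz":310,"wy":-1.0},
    {"grip":0,"tx":-350,"ty":-80,"tz":310,"wy":-1.0},
    {"grip":0,"tx":-350,"ty":-80,"tz":310,"wy":-1.0},
    {"grip":0,"tx":-350,"ty":-80,"tz":310,"wy":-1.0},
    {"grip":0,"tx":-350,"ty":-80,"tz":310,"wy":-1.0},
    {"grip":0,"tx":-350,"ty":-80,"tz":310,"wy":-1.0}
  ],
  "grip_force": 40
}}

```text
invalid input at $.series[0]: expected keys grip, tx, ty, tz, wx, wy, wz
```

```bash
python3 -c "
from h import *
plan(602.5,355.5,320,54)"
```

```text
t 0.1 pos [ 195.7 -592.8  241.3] jaw -71.7 tilt [-0.002 -1.     0.   ] w 0.0855 F [-0.9 -0.5  0.6]
shift [-773.2  -77.   683.5] wy -2.195
```

Call:
{"fn": "servo_tool", "kwargs": {
  "series": [
    {"grip":0,"tx":-350,"ty":-80,"tz":310,"wx":0,"wy":-1.0,"wz":0},
    {"grip":0,"tx":-350,"ty":-80,"tz":310,"wx":0,"wy":-1.0,"wz":0},
    {"grip":0,"tx":-350,"ty":-80,"tz":310,"wx":0,"wy":-1.0,"wz":0},
    {"grip":0,"tx":-350,"ty":-80,"tz":310,"wx":0,"wy":-1.0,"wz":0},
    {"grip":0,"tx":-350,"ty":-80,"tz":310,"wx":0,"wy":-1.0,"wz":0},
    {"grip":0,"tx":-350,"ty":-80,"tz":310,"wx":0,"wy":-1.0,"wz":0},
    {"grip":0,"tx":-350,"ty":-80,"tz":310,"wx":0,"wy":-1.0,"wz":0},
    {"grip":0,"tx":-350,"ty":-80,"tz":310,"wx":0,"wy":-1.0,"wz":0},
    {"grip":0,"tx":-350,"ty":-80,"tz":310,"wx":0,"wy":-1.0,"wz":0},
    {"grip":0,"tx":-350,"ty":-80,"tz":310,"wx":0,"wy":-1.0,"wz":0},
    {"grip":0,"tx":-350,"ty":-80,"tz":310,"wx":0,"wy":-1.0,"wz":0},
    {"grip":0,"tx":-350,"ty":-80,"tz":310,"wx":0,"wy":-1.0,"wz":0}
  ],
  "grip_force": 40
}}

```text
t: 1.1
position: [0.3813, -0.1601, 0.3231]
orientation: [[0.969, 0.001, 0.246], [-0.246, 0.001, 0.969], [0.001, -1.0, 0.002]]
ft_force: [-1.0, 0.0, -0.7]
gripper_width: 0.0855
```

```bash
python3 -c "
from h import *
plan(602.5,355.5,320,54)"
```

```text
t 1.1 pos [ 381.3 -160.1  323.1] jaw -14.2 tilt [ 0.001 -1.     0.002] w 0.0855 F [-1.   0.  -0.7]
shift [ 87.8   4.1 554.2] wy -1.191
```

Call:
{"fn": "servo_tool", "kwargs": {
  "series": [
    {"grip":0,"tx":88,"ty":4,"tz":554,"wx":0,"wy":-1.191,"wz":0},
    {"grip":0,"tx":88,"ty":4,"tz":554,"wx":0,"wy":-1.191,"wz":0},
    {"grip":0,"tx":88,"ty":4,"tz":554,"wx":0,"wy":-1.191,"wz":0},
    {"grip":0,"tx":88,"ty":4,"tz":554,"wx":0,"wy":-1.191,"wz":0},
    {"grip":0,"tx":88,"ty":4,"tz":554,"wx":0,"wy":-1.191,"wz":0},
    {"grip":0,"tx":88,"ty":4,"tz":554,"wx":0,"wy":-1.191,"wz":0},
    {"grip":0,"tx":88,"ty":4,"tz":554,"wx":0,"wy":-1.191,"wz":0},
    {"grip":0,"tx":88,"ty":4,"tz":554,"wx":0,"wy":-1.191,"wz":0},
    {"grip":0,"tx":88,"ty":4,"tz":554,"wx":0,"wy":-1.191,"wz":0},
    {"grip":0,"tx":88,"ty":4,"tz":554,"wx":0,"wy":-1.191,"wz":0},
    {"grip":0,"tx":88,"ty":4,"tz":554,"wx":0,"wy":-1.191,"wz":0},
    {"grip":0,"tx":88,"ty":4,"tz":554,"wx":0,"wy":-1.191,"wz":0}
  ]
}}

```text
t: 2.1
position: [0.5797, 0.2967, 0.318]
orientation: [[0.59, -0.001, -0.807], [0.807, -0.001, 0.59], [-0.001, -1.0, 0.0]]
ft_force: [-0.2, -1.0, 0.4]
gripper_width: 0.0853
```

```bash
python3 -c "
from h import *
plan(602.5,355.5,200,54)"
```

```text
t 2.1 pos [579.7 296.7 318. ] jaw 53.8 tilt [-0.001 -1.     0.   ] w 0.0853 F [-0.2 -1.   0.4]
shift [ 61.  117.9  16.2] wy -0.003
```

Call:
{"fn": "servo_tool", "kwargs": {
  "series": [
    {"grip":0,"tx":61,"ty":20,"tz":16,"wx":0,"wy":0,"wz":0},
    {"grip":0,"tx":61,"ty":20,"tz":16,"wx":0,"wy":0,"wz":0},
    {"grip":0,"tx":61,"ty":50,"tz":16,"wx":0,"wy":0,"wz":0},
    {"grip":0,"tx":61,"ty":85,"tz":16,"wx":0,"wy":0,"wz":0},
    {"grip":0,"tx":61,"ty":118,"tz":16,"wx":0,"wy":0,"wz":0},
    {"grip":0,"tx":61,"ty":118,"tz":16,"wx":0,"wy":0,"wz":0},
    {"grip":0,"tx":61,"ty":118,"tz":16,"wx":0,"wy":0,"wz":0}
  ]
}}

```text
t: 2.68
position: [0.6006, 0.3524, 0.1977]
orientation: [[0.591, -0.006, -0.807], [0.807, -0.003, 0.591], [-0.006, -1.0, 0.003]]
ft_force: [-0.6, 0.5, 0.4]
gripper_width: 0.0853
```

```bash
python3 -c "
from h import *
plan(602.5,355.5,131,54)"
```

```text
t 2.68 pos [600.6 352.4 197.7] jaw 53.8 tilt [-0.006 -1.     0.003] w 0.0853 F [-0.6  0.5  0.4]
shift [ 4.  66.7  0.1] wy -0.003
```

Call:
{"fn": "servo_tool", "kwargs": {
  "series": [
    {"grip":0,"tx":4,"ty":35,"tz":0,"wx":0,"wy":0,"wz":0},
    {"grip":0,"tx":4,"ty":67,"tz":0,"wx":0,"wy":0,"wz":0},
    {"grip":0,"tx":4,"ty":67,"tz":0,"wx":0,"wy":0,"wz":0},
    {"grip":0.4,"tx":4,"ty":67,"tz":0,"wx":0,"wy":0,"wz":0},
    {"grip":0.5,"tx":4,"ty":67,"tz":0,"wx":0,"wy":0,"wz":0},
    {"grip":0.6,"tx":4,"ty":67,"tz":0,"wx":0,"wy":0,"wz":0},
    {"grip":1,"tx":4,"ty":67,"tz":0,"wx":0,"wy":0,"wz":0},
    {"grip":1,"tx":4,"ty":67,"tz":0,"wx":0,"wy":0,"wz":0},
    {"grip":1,"tx":4,"ty":67,"tz":0,"wx":0,"wy":0,"wz":0},
    {"grip":1,"tx":4,"ty":67,"tz":0,"wx":0,"wy":0,"wz":0}
  ],
  "grip_force": 50
}}

```text
t: 3.52
position: [0.6068, 0.3571, 0.1372]
orientation: [[0.591, 0.005, -0.807], [0.807, 0.002, 0.591], [0.004, -1.0, -0.003]]
ft_force: [-0.6, -1.3, 5.6]
gripper_width: 0.0331
```

```bash
python3 -c "
from h import *
plan(602.5,355.5,300,90.5)"
```

```text
t 3.52 pos [606.8 357.1 137.2] jaw 53.8 tilt [ 0.004 -1.    -0.003] w 0.0331 F [-0.6 -1.3  5.6]
shift [  -3.2 -162.9    2.1] wy -0.641
```

Call:
{"fn": "servo_tool", "kwargs": {
  "series": [
    {"grip":1,"tx":0,"ty":-20,"tz":0,"wx":0,"wy":0,"wz":0},
    {"grip":1,"tx":0,"ty":-50,"tz":0,"wx":0,"wy":0,"wz":0},
    {"grip":1,"tx":0,"ty":-90,"tz":0,"wx":0,"wy":0,"wz":0},
    {"grip":1,"tx":0,"ty":-130,"tz":0,"wx":0,"wy":0,"wz":0},
    {"grip":1,"tx":0,"ty":-185,"tz":0,"wx":0,"wy":-0.1,"wz":0},
    {"grip":1,"tx":0,"ty":-185,"tz":0,"wx":0,"wy":-0.2,"wz":0},
    {"grip":1,"tx":0,"ty":-185,"tz":0,"wx":0,"wy":-0.3,"wz":0},
    {"grip":1,"tx":0,"ty":-185,"tz":0,"wx":0,"wy":-0.4,"wz":0},
    {"grip":1,"tx":0,"ty":-185,"tz":0,"wx":0,"wy":-0.5,"wz":0},
    {"grip":1,"tx":0,"ty":-185,"tz":0,"wx":0,"wy":-0.6,"wz":0},
    {"grip":1,"tx":0,"ty":-185,"tz":0,"wx":0,"wy":-0.64,"wz":0},
    {"grip":1,"tx":0,"ty":-185,"tz":0,"wx":0,"wy":-0.64,"wz":0}
  ]
}}

```text
t: 4.52
position: [0.6049, 0.3565, 0.3191]
orientation: [[-0.009, 0.0, -1.0], [1.0, 0.0, -0.009], [0.0, -1.0, -0.0]]
ft_force: [-0.5, 0.2, -1.8]
gripper_width: 0.0331
```

```bash
python3 -c "
from h import *
plan(593.5,100,322,90.5)"
```

```text
t 4.52 pos [604.9 356.5 319.1] jaw 90.5 tilt [ 0. -1. -0.] w 0.0331 F [-0.5  0.2 -1.8]
shift [-256.4   -2.9   13.7] wy 0.0
```

Call:
{"fn": "servo_tool", "kwargs": {
  "series": [
    {"grip":1,"tx":-30,"ty":0,"tz":5,"wx":0,"wy":0,"wz":0},
    {"grip":1,"tx":-65,"ty":0,"tz":12,"wx":0,"wy":0,"wz":0},
    {"grip":1,"tx":-100,"ty":0,"tz":12,"wx":0,"wy":0,"wz":0},
    {"grip":1,"tx":-135,"ty":0,"tz":12,"wx":0,"wy":0,"wz":0},
    {"grip":1,"tx":-170,"ty":0,"tz":12,"wx":0,"wy":0,"wz":0},
    {"grip":1,"tx":-205,"ty":0,"tz":12,"wx":0,"wy":0,"wz":0},
    {"grip":1,"tx":-235,"ty":0,"tz":12,"wx":0,"wy":0,"wz":0},
    {"grip":1,"tx":-256,"ty":0,"tz":12,"wx":0,"wy":0,"wz":0},
    {"grip":1,"tx":-256,"ty":0,"tz":12,"wx":0,"wy":0,"wz":0},
    {"grip":1,"tx":-256,"ty":0,"tz":12,"wx":0,"wy":0,"wz":0},
    {"grip":1,"tx":-256,"ty":0,"tz":12,"wx":0,"wy":0,"wz":0}
  ]
}}

```text
t: 5.43
position: [0.5952, 0.1008, 0.319]
orientation: [[-0.007, 0.0, -1.0], [1.0, 0.001, -0.007], [0.001, -1.0, -0.0]]
ft_force: [-0.0, 0.6, -1.4]
gripper_width: 0.0327
```

```bash
python3 - <<'E'
from h import *
plan(593.5,100,322,90.5)
im,d=snap('side','s1'); snap('top','t1')
P=cloud('side',d); Q=P[np.isfinite(P[...,0])]
# cups
for z0,z1 in((.18,.27),(.3,.35)):
    c=Q[(abs(Q[:,0]-.595)<.1)&(abs(Q[:,1]-.1)<.05)&(Q[:,2]>z0)&(Q[:,2]<z1)]; print(z0,len(c),c.min(0),c.max(0),np.median(c,0))
cv2.imwrite('pics/s1c.png',cv2.resize(im[60:290,220:420,::-1],None,fx=2.5,fy=2.5))
E
```

```text
t 5.43 pos [595.2 100.8 319. ] jaw 90.4 tilt [ 0.001 -1.    -0.   ] w 0.0327 F [-0.   0.6 -1.4]
shift [-0.8 -3.   1.7] wy -0.001
0.18 892 [0.51798923 0.06608586 0.18510531] [0.66245485 0.12599839 0.26937327] [0.62194772 0.07849362 0.24061225]
0.3 358 [0.54618923 0.06780656 0.30034988] [0.63455163 0.12087577 0.34721001] [0.57999027 0.08916651 0.31693406]
```

View pics/s1c.png

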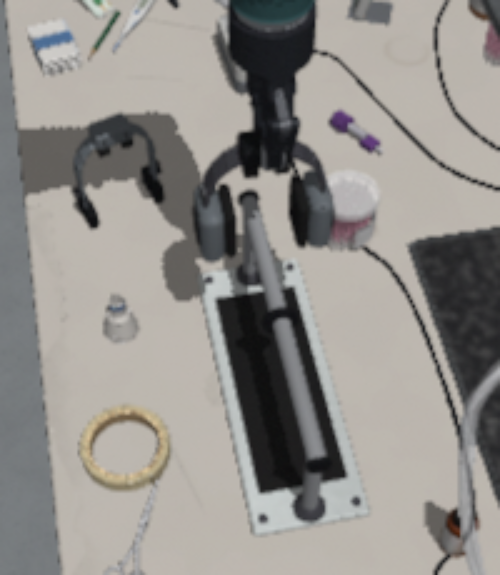

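```bash
python3 - <<'E'
from h import *
P=cloud('top',np.load('pics/t1.npy')); Q=P[np.isfinite(P[...,0])]
for z0,z1 in((.18,.27),(.22,.26)):
    c=Q[(abs(Q[:,0]-.595)<.1)&(abs(Q[:,1]-.1)<.05)&(Q[:,2]>z0)&(Q[:,2]<z1)]; print(z0,len(c),c.min(0),c.max(0))
b=Q[(abs(Q[:,0]-.595)<.04)&(Q[:,1]<.06)&(Q[:,1]>.03)&(Q[:,2]>.145)&(Q[:,2]<.155)]; print('bar',b.mean(0),b.min(0),b.max(0))
E
```

```text
0.18 102 [0.52241826 0.06909392 0.19351544] [0.66141982 0.08351258 0.25580751]
0.22 91 [0.52300195 0.06909392 0.22210489] [0.66141982 0.08351258 0.25580751]
bar [0.59529693 0.04474703 0.14977028] [0.5876692  0.03236908 0.14533109] [0.60489042 0.0577317  0.15446942]
```

Call:
{"fn": "servo_tool", "kwargs": {
  "series": [
    {"grip":1,"tx":0,"ty":10,"tz":-2.5,"wx":0,"wy":0,"wz":0},
    {"grip":1,"tx":0,"ty":30,"tz":-2.5,"wx":0,"wy":0,"wz":0},
    {"grip":1,"tx":0,"ty":60,"tz":-2.5,"wx":0,"wy":0,"wz":0},
    {"grip":1,"tx":0,"ty":90,"tz":-2.5,"wx":0,"wy":0,"wz":0},
    {"grip":1,"tx":0,"ty":115,"tz":-2.5,"wx":0,"wy":0,"wz":0},
    {"grip":1,"tx":0,"ty":130,"tz":-2.5,"wx":0,"wy":0,"wz":0},
    {"grip":1,"tx":0,"ty":138,"tz":-2.5,"wx":0,"wy":0,"wz":0},
    {"grip":1,"tx":0,"ty":140,"tz":-2.5,"wx":0,"wy":0,"wz":0},
    {"grip":1,"tx":0,"ty":142,"tz":-2.5,"wx":0,"wy":0,"wz":0},
    {"grip":1,"tx":0,"ty":142,"tz":-2.5,"wx":0,"wy":0,"wz":0}
  ]
}}

```text
t: 6.37
position: [0.5985, 0.1009, 0.1775]
orientation: [[-0.009, 0.002, -1.0], [1.0, 0.0, -0.009], [0.0, -1.0, -0.002]]
ft_force: [-0.7, -0.5, -2.5]
gripper_width: 0.0329
```

```bash
python3 -c "
from h import *
plan(595,100,168,90.5)"
```

```text
t 6.37 pos [598.5 100.9 177.5] jaw 90.5 tilt [ 0.    -1.    -0.002] w 0.0329 F [-0.7 -0.5 -2.5]
shift [-0.8  9.5  3.6] wy -0.0
```

Call:
{"fn": "servo_tool", "kwargs": {
  "series": [
    {"grip":1,"tx":0,"ty":2,"tz":0,"wx":0,"wy":0,"wz":0},
    {"grip":1,"tx":0,"ty":4,"tz":0,"wx":0,"wy":0,"wz":0},
    {"grip":1,"tx":0,"ty":6,"tz":0,"wx":0,"wy":0,"wz":0},
    {"grip":1,"tx":0,"ty":7,"tz":0,"wx":0,"wy":0,"wz":0},
    {"grip":1,"tx":0,"ty":7,"tz":0,"wx":0,"wy":0,"wz":0}
  ]
}}

```text
t: 6.78
position: [0.5982, 0.1005, 0.1706]
orientation: [[-0.008, 0.001, -1.0], [1.0, 0.0, -0.008], [0.0, -1.0, -0.001]]
ft_force: [-0.5, 0.6, 0.6]
gripper_width: 0.0328
```

```bash
python3 -c "
from h import *
plan(595,100,168,90.5)"
```

```text
t 6.78 pos [598.2 100.5 170.6] jaw 90.5 tilt [ 0.    -1.    -0.001] w 0.0328 F [-0.5  0.6  0.6]
shift [-0.5  2.6  3.2] wy -0.0
```

Contact is starting. I'll lower it a bit more and check the force.

Call:
{"fn": "servo_tool", "kwargs": {
  "series": [
    {"grip":1,"tx":0,"ty":1,"tz":0,"wx":0,"wy":0,"wz":0},
    {"grip":1,"tx":0,"ty":2,"tz":0,"wx":0,"wy":0,"wz":0},
    {"grip":1,"tx":0,"ty":2,"tz":0,"wx":0,"wy":0,"wz":0}
  ]
}}

```text
t: 7.03
position: [0.5984, 0.1005, 0.1703]
orientation: [[-0.008, 0.002, -1.0], [1.0, 0.0, -0.008], [0.0, -1.0, -0.002]]
ft_force: [-3.6, 0.3, 9.6]
gripper_width: 0.033
```

```bash
python3 - <<'E'
from h import *
plan(595,100,168,90.5)
im,d=snap('side','s2')
P=cloud('side',d); Q=P[np.isfinite(P[...,0])]
c=Q[(abs(Q[:,0]-.595)<.1)&(abs(Q[:,1]-.1)<.05)&(Q[:,2]>.025)&(Q[:,2]<.115)]; print(len(c),c.min(0),c.max(0))
b=c[(c[:,0]<.56)];print('left cup',b.min(0),b.max(0));b=c[(c[:,0]>.63)];print('right cup',b.min(0),b.max(0))
E
```

```text
t 7.03 pos [598.4 100.5 170.3] jaw 90.5 tilt [ 0.    -1.    -0.002] w 0.033 F [-3.6  0.3  9.6]
shift [-0.5  2.3  3.4] wy -0.0
681 [0.52044719 0.06506898 0.03415693] [0.66458562 0.12294544 0.11449274]
left cup [0.52044719 0.06731375 0.03426515] [0.55994337 0.1226613  0.11188099]
right cup [0.63000822 0.06506898 0.03415693] [0.66458562 0.12294544 0.11449274]
```

Call:
{"fn": "servo_tool", "kwargs": {
  "series": [
    {"grip":0.5,"tx":0,"ty":0,"tz":0,"wx":0,"wy":0,"wz":0},
    {"grip":0.3,"tx":0,"ty":0,"tz":0,"wx":0,"wy":0,"wz":0},
    {"grip":0.1,"tx":0,"ty":0,"tz":0,"wx":0,"wy":0,"wz":0},
    {"grip":0.1,"tx":0,"ty":-3,"tz":0,"wx":0,"wy":0,"wz":0},
    {"grip":0.1,"tx":0,"ty":-10,"tz":0,"wx":0,"wy":0,"wz":0},
    {"grip":0.1,"tx":0,"ty":-40,"tz":0,"wx":0,"wy":0,"wz":0},
    {"grip":0,"tx":0,"ty":-80,"tz":0,"wx":0,"wy":0,"wz":0},
    {"grip":0,"tx":0,"ty":-120,"tz":0,"wx":0,"wy":0,"wz":0},
    {"grip":0,"tx":0,"ty":-150,"tz":0,"wx":0,"wy":0,"wz":0},
    {"grip":0,"tx":0,"ty":-150,"tz":0,"wx":0,"wy":0,"wz":0}
  ]
}}

```text
t: 7.92
position: [0.6016, 0.1008, 0.327]
orientation: [[-0.008, 0.015, -1.0], [1.0, 0.001, -0.008], [0.001, -1.0, -0.015]]
ft_force: [0.9, -0.2, 0.6]
gripper_width: 0.0855
```

```bash
python3 - <<'E'
from h import *
plan(449.5,335,320,108.5)
im,d=snap('side','s3')
P=cloud('side',d); Q=P[np.isfinite(P[...,0])]
c=Q[(abs(Q[:,0]-.595)<.1)&(abs(Q[:,1]-.1)<.05)&(Q[:,2]>.025)&(Q[:,2]<.115)]
b=c[(c[:,0]<.56)];print('left cup',b.min(0),b.max(0));b=c[(c[:,0]>.63)];print('right cup',b.min(0),b.max(0))
c=Q[(abs(Q[:,0]-.595)<.1)&(abs(Q[:,1]-.1)<.05)&(Q[:,2]>.17)&(Q[:,2]<.19)]; print('crown',c.min(0),c.max(0),c.mean(0))
E
```

```text
t 7.92 pos [601.6 100.8 327. ] jaw 90.5 tilt [ 0.001 -1.    -0.015] w 0.0855 F [ 0.9 -0.2  0.6]
shift [235.5   5.  150.2] wy -0.315
left cup [0.52038532 0.06815152 0.0387368 ] [0.55985816 0.12342931 0.11473692]
right cup [0.63010592 0.06938332 0.03429528] [0.66461572 0.1234285  0.11432507]
crown [0.56863642 0.07993424 0.17029407] [0.61836138 0.11585976 0.18349237] [0.59261558 0.09566979 0.17764259]
```

Call:
{"fn": "servo_tool", "kwargs": {
  "series": [
    {"grip":0,"tx":235,"ty":5,"tz":150,"wx":0,"wy":-0.315,"wz":0},
    {"grip":0,"tx":235,"ty":5,"tz":150,"wx":0,"wy":-0.315,"wz":0},
    {"grip":0,"tx":235,"ty":5,"tz":150,"wx":0,"wy":-0.315,"wz":0},
    {"grip":0,"tx":235,"ty":5,"tz":150,"wx":0,"wy":-0.315,"wz":0},
    {"grip":0,"tx":235,"ty":5,"tz":150,"wx":0,"wy":-0.315,"wz":0},
    {"grip":0,"tx":235,"ty":5,"tz":150,"wx":0,"wy":-0.315,"wz":0},
    {"grip":0,"tx":235,"ty":5,"tz":150,"wx":0,"wy":-0.315,"wz":0},
    {"grip":0,"tx":235,"ty":5,"tz":150,"wx":0,"wy":-0.315,"wz":0},
    {"grip":0,"tx":235,"ty":45,"tz":150,"wx":0,"wy":-0.315,"wz":0},
    {"grip":0,"tx":235,"ty":85,"tz":150,"wx":0,"wy":-0.315,"wz":0},
    {"grip":0,"tx":235,"ty":125,"tz":150,"wx":0,"wy":-0.315,"wz":0},
    {"grip":0,"tx":235,"ty":125,"tz":150,"wx":0,"wy":-0.315,"wz":0}
  ]
}}

```text
t: 8.97
position: [0.4387, 0.3298, 0.1827]
orientation: [[-0.318, -0.017, -0.948], [0.948, -0.01, -0.317], [-0.004, -1.0, 0.019]]
ft_force: [-1.4, -2.0, -1.8]
gripper_width: 0.0852
```

```bash
python3 -c "
from h import *
plan(449.5,335,134,108.5)"
```

```text
t 8.97 pos [438.7 329.8 182.7] jaw 108.5 tilt [-0.004 -1.     0.019] w 0.0852 F [-1.4 -2.  -1.8]
shift [  1.7  48.5 -12.8] wy 0.0
```

Call:
{"fn": "servo_tool", "kwargs": {
  "series": [
    {"grip":0,"tx":0,"ty":0,"tz":0,"wx":0,"wy":0,"wz":0},
    {"grip":0,"tx":0,"ty":0,"tz":0,"wx":0,"wy":0,"wz":0},
    {"grip":0,"tx":0,"ty":0,"tz":0,"wx":0,"wy":0,"wz":0}
  ]
}}

```text
t: 9.22
position: [0.4482, 0.3353, 0.1961]
orientation: [[-0.317, 0.005, -0.948], [0.948, 0.003, -0.317], [0.001, -1.0, -0.006]]
ft_force: [0.9, 0.8, 0.3]
gripper_width: 0.0855
```

```bash
python3 -c "
from h import *
plan(449.5,335,134,108.5)"
```

```text
t 9.22 pos [448.2 335.3 196.1] jaw 108.5 tilt [ 0.001 -1.    -0.006] w 0.0855 F [0.9 0.8 0.3]
shift [-0.8 62.1 -0.8] wy -0.0
```

Call:
{"fn": "servo_tool", "kwargs": {
  "series": [
    {"grip":0,"tx":0,"ty":30,"tz":0,"wx":0,"wy":0,"wz":0},
    {"grip":0,"tx":0,"ty":62,"tz":0,"wx":0,"wy":0,"wz":0},
    {"grip":0,"tx":0,"ty":62,"tz":0,"wx":0,"wy":0,"wz":0},
    {"grip":0.4,"tx":0,"ty":62,"tz":0,"wx":0,"wy":0,"wz":0},
    {"grip":0.5,"tx":0,"ty":62,"tz":0,"wx":0,"wy":0,"wz":0},
    {"grip":0.6,"tx":0,"ty":62,"tz":0,"wx":0,"wy":0,"wz":0},
    {"grip":1,"tx":0,"ty":62,"tz":0,"wx":0,"wy":0,"wz":0},
    {"grip":1,"tx":0,"ty":62,"tz":0,"wx":0,"wy":0,"wz":0},
    {"grip":1,"tx":0,"ty":62,"tz":0,"wx":0,"wy":0,"wz":0},
    {"grip":1,"tx":0,"ty":62,"tz":0,"wx":0,"wy":0,"wz":0}
  ]
}}

```text
t: 10.05
position: [0.4473, 0.3354, 0.133]
orientation: [[-0.318, 0.003, -0.948], [0.948, 0.003, -0.318], [0.001, -1.0, -0.004]]
ft_force: [-0.1, 1.1, 6.3]
gripper_width: 0.029
```

Call:
{"fn": "servo_tool", "kwargs": {
  "series": [
    {"grip":1,"tx":0,"ty":-20,"tz":0,"wx":0,"wy":0,"wz":0},
    {"grip":1,"tx":0,"ty":-50,"tz":0,"wx":0,"wy":0,"wz":0},
    {"grip":1,"tx":0,"ty":-90,"tz":0,"wx":0,"wy":0,"wz":0},
    {"grip":1,"tx":0,"ty":-130,"tz":0,"wx":0,"wy":0,"wz":0},
    {"grip":1,"tx":0,"ty":-170,"tz":0,"wx":0,"wy":0.1,"wz":0},
    {"grip":1,"tx":0,"ty":-195,"tz":0,"wx":0,"wy":0.2,"wz":0},
    {"grip":1,"tx":0,"ty":-195,"tz":0,"wx":0,"wy":0.31,"wz":0},
    {"grip":1,"tx":0,"ty":-195,"tz":0,"wx":0,"wy":0.31,"wz":0},
    {"grip":1,"tx":0,"ty":-195,"tz":0,"wx":0,"wy":0.31,"wz":0}
  ]
}}

```text
t: 10.8
position: [0.4454, 0.334, 0.3254]
orientation: [[-0.016, -0.001, -1.0], [1.0, -0.0, -0.016], [-0.0, -1.0, 0.001]]
ft_force: [-0.1, -1.1, -1.8]
gripper_width: 0.0292
```

```bash
python3 -c "
from h import *
plan(500,200,400,90.5)
plan(596,-70,400,90.5)"
```

```text
t 10.8 pos [445.4 334.  325.4] jaw 90.9 tilt [-0.    -1.     0.001] w 0.0292 F [-0.1 -1.1 -1.8]
shift [-134.9  -74.6  -52.4] wy 0.007
t 10.8 pos [445.4 334.  325.4] jaw 90.9 tilt [-0.    -1.     0.001] w 0.0292 F [-0.1 -1.1 -1.8]
shift [-406.4  -74.5 -144. ] wy 0.007
```

Call:
{"fn": "servo_tool", "kwargs": {
  "series": [
    {"grip":1,"tx":-20,"ty":-10,"tz":0,"wx":0,"wy":0,"wz":0},
    {"grip":1,"tx":-60,"ty":-10,"tz":0,"wx":0,"wy":0,"wz":0},
    {"grip":1,"tx":-100,"ty":-10,"tz":0,"wx":0,"wy":0,"wz":0},
    {"grip":1,"tx":-140,"ty":-10,"tz":0,"wx":0,"wy":0,"wz":0},
    {"grip":1,"tx":-180,"ty":-10,"tz":0,"wx":0,"wy":0,"wz":0},
    {"grip":1,"tx":-220,"ty":-10,"tz":0,"wx":0,"wy":0,"wz":0},
    {"grip":1,"tx":-260,"ty":-10,"tz":0,"wx":0,"wy":0,"wz":0},
    {"grip":1,"tx":-300,"ty":-10,"tz":0,"wx":0,"wy":0,"wz":0},
    {"grip":1,"tx":-340,"ty":-10,"tz":-20,"wx":0,"wy":0,"wz":0},
    {"grip":1,"tx":-370,"ty":-10,"tz":-45,"wx":0,"wy":0,"wz":0},
    {"grip":1,"tx":-395,"ty":-10,"tz":-75,"wx":0,"wy":0,"wz":0},
    {"grip":1,"tx":-404,"ty":-10,"tz":-100,"wx":0,"wy":0,"wz":0}
  ]
}}

```text
t: 11.8
position: [0.5514, -0.0721, 0.3334]
orientation: [[-0.012, -0.003, -1.0], [1.0, -0.001, -0.012], [-0.001, -1.0, 0.003]]
ft_force: [1.1, 1.1, -2.0]
gripper_width: 0.0293
```

```bash
python3 -c "
from h import *
plan(597,-68,325,90.5)"
```

```text
t 11.8 pos [551.4 -72.1 333.4] jaw 90.7 tilt [-0.001 -1.     0.003] w 0.0293 F [ 1.1  1.1 -2. ]
shift [  3.6   8.2 -45.6] wy 0.003
```

Call:
{"fn": "servo_tool", "kwargs": {
  "series": [
    {"grip":1,"tx":3,"ty":0,"tz":-20,"wx":0,"wy":0,"wz":0},
    {"grip":1,"tx":3,"ty":0,"tz":-38,"wx":0,"wy":0,"wz":0},
    {"grip":1,"tx":3,"ty":0,"tz":-45,"wx":0,"wy":0,"wz":0},
    {"grip":1,"tx":3,"ty":0,"tz":-45,"wx":0,"wy":0,"wz":0},
    {"grip":1,"tx":3,"ty":0,"tz":-45,"wx":0,"wy":0,"wz":0},
    {"grip":1,"tx":3,"ty":0,"tz":-45,"wx":0,"wy":0,"wz":0}
  ]
}}

```text
t: 12.3
position: [0.5947, -0.0644, 0.3352]
orientation: [[-0.014, -0.002, -1.0], [1.0, 0.0, -0.014], [0.0, -1.0, 0.002]]
ft_force: [0.1, 0.4, -0.4]
gripper_width: 0.029
```

```bash
python3 - <<'E'
from h import *
plan(597,-68,325,90.5)
for n in('side','top'):
    im,d=snap(n,n+'4')
    P=cloud(n,d); Q=P[np.isfinite(P[...,0])]
    for z0,z1 in((.19,.29),(.22,.26)):
        c=Q[(abs(Q[:,0]-.595)<.09)&(abs(Q[:,1]+.068)<.05)&(Q[:,2]>z0)&(Q[:,2]<z1)]; print(n,z0,len(c),c.min(0),c.max(0))
    b=Q[(abs(Q[:,0]-.595)<.03)&(Q[:,1]<-.1)&(Q[:,1]>-.15)&(Q[:,2]>.145)&(Q[:,2]<.155)]; print('bar',b.mean(0))
    if n=='side': cv2.imwrite('pics/s4c.png',cv2.resize(im[60:330,220:420,::-1],None,fx=2.2,fy=2.2))
E
```

```text
t 12.3 pos [594.7 -64.4 335.2] jaw 90.8 tilt [ 0.    -1.     0.002] w 0.029 F [ 0.1  0.4 -0.4]
shift [-3.6 10.2 -2.3] wy 0.006
side 0.19 377 [ 0.53736542 -0.09039346  0.2040937 ] [ 0.65489695 -0.04109194  0.28990216]
side 0.22 254 [ 0.53736542 -0.09039346  0.22014855] [ 0.65489695 -0.04109194  0.25957557]
bar [ 0.59454655 -0.12617487  0.14794952]Traceback (most recent call last):
  File "<stdin>", line 7, in <module>
    return umr_minimum(a, axis, None, out, keepdims, initial, where)
ValueError: zero-size array to reduction operation minimum which has no identity
```

View pics/s4c.png

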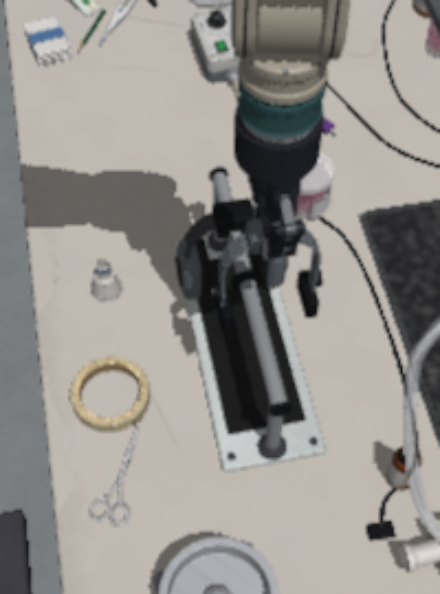

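Call:
{"fn": "servo_tool", "kwargs": {
  "series": [
    {"grip":1,"tx":-4,"ty":10,"tz":2,"wx":0,"wy":0,"wz":0},
    {"grip":1,"tx":-8,"ty":30,"tz":2,"wx":0,"wy":0,"wz":0},
    {"grip":1,"tx":-8,"ty":60,"tz":2,"wx":0,"wy":0,"wz":0},
    {"grip":1,"tx":-8,"ty":95,"tz":2,"wx":0,"wy":0,"wz":0},
    {"grip":1,"tx":-8,"ty":125,"tz":2,"wx":0,"wy":0,"wz":0},
    {"grip":1,"tx":-8,"ty":148,"tz":2,"wx":0,"wy":0,"wz":0},
    {"grip":1,"tx":-8,"ty":158,"tz":2,"wx":0,"wy":0,"wz":0},
    {"grip":1,"tx":-8,"ty":161,"tz":2,"wx":0,"wy":0,"wz":0},
    {"grip":1,"tx":-8,"ty":161,"tz":2,"wx":0,"wy":0,"wz":0},
    {"grip":1,"tx":-8,"ty":161,"tz":2,"wx":0,"wy":0,"wz":0}
  ]
}}

```text
t: 13.23
position: [0.5952, -0.0732, 0.1764]
orientation: [[-0.013, 0.003, -1.0], [1.0, -0.001, -0.013], [-0.001, -1.0, -0.003]]
ft_force: [-0.6, -0.1, -1.2]
gripper_width: 0.0291
```

Call:
{"fn": "servo_tool", "kwargs": {
  "series": [
    {"grip":1,"tx":0,"ty":2,"tz":0,"wx":0,"wy":0,"wz":0},
    {"grip":1,"tx":0,"ty":4,"tz":0,"wx":0,"wy":0,"wz":0},
    {"grip":1,"tx":0,"ty":5,"tz":0,"wx":0,"wy":0,"wz":0},
    {"grip":1,"tx":0,"ty":5,"tz":0,"wx":0,"wy":0,"wz":0}
  ]
}}

```text
t: 13.57
position: [0.5944, -0.0729, 0.1702]
orientation: [[-0.013, 0.001, -1.0], [1.0, -0.0, -0.013], [-0.0, -1.0, -0.001]]
ft_force: [0.5, -0.4, -1.4]
gripper_width: 0.0289
```

```bash
cat > chk.py <<'E'
from h import *
import sys
plan(595,-70,165,90.5)
im,d=snap('side',sys.argv[1])
P=cloud('side',d); Q=P[np.isfinite(P[...,0])]
for y in (-.07,.1):
    c=Q[(abs(Q[:,0]-.595)<.1)&(abs(Q[:,1]-y)<.05)&(Q[:,2]>.025)&(Q[:,2]<.115)]
    for b in (c[c[:,0]<.56],c[c[:,0]>.63]): print(y,len(b), len(b) and (b.min(0).round(3),b.max(0).round(3)))
E
python3 chk.py s5
```

```text
t 13.57 pos [594.4 -72.9 170.2] jaw 90.8 tilt [-0.    -1.    -0.001] w 0.0289 F [ 0.5 -0.4 -1.4]
shift [ 2.9  5.2 -0.6] wy 0.005
-0.07 117 (array([ 0.538, -0.097,  0.038]), array([ 0.556, -0.054,  0.115]))
-0.07 149 (array([ 0.636, -0.098,  0.039]), array([ 0.653, -0.049,  0.113]))
0.1 324 (array([0.52 , 0.068, 0.036]), array([0.56 , 0.123, 0.111]))
0.1 0 0
```

Call:
{"fn": "servo_tool", "kwargs": {
  "series": [
    {"grip":1,"tx":0,"ty":1.5,"tz":0,"wx":0,"wy":0,"wz":0},
    {"grip":1,"tx":0,"ty":3,"tz":0,"wx":0,"wy":0,"wz":0},
    {"grip":1,"tx":0,"ty":4,"tz":0,"wx":0,"wy":0,"wz":0},
    {"grip":1,"tx":0,"ty":4,"tz":0,"wx":0,"wy":0,"wz":0}
  ]
}}

```text
t: 13.95
position: [0.5947, -0.0729, 0.168]
orientation: [[-0.013, 0.002, -1.0], [1.0, -0.0, -0.013], [-0.0, -1.0, -0.002]]
ft_force: [-2.4, 0.9, 8.4]
gripper_width: 0.0292
```

Call:
{"fn": "servo_tool", "kwargs": {
  "series": [
    {"grip":1,"tx":0,"ty":1,"tz":0,"wx":0,"wy":0,"wz":0},
    {"grip":1,"tx":0,"ty":1.5,"tz":0,"wx":0,"wy":0,"wz":0},
    {"grip":1,"tx":0,"ty":1.5,"tz":0,"wx":0,"wy":0,"wz":0}
  ]
}}

```text
t: 14.2
position: [0.5948, -0.0729, 0.1678]
orientation: [[-0.013, 0.002, -1.0], [1.0, -0.001, -0.013], [-0.001, -1.0, -0.002]]
ft_force: [-5.6, 1.1, 13.5]
gripper_width: 0.0292
```

```bash
python3 chk.py s6
```

```text
t 14.2 pos [594.8 -72.9 167.8] jaw 90.8 tilt [-0.001 -1.    -0.002] w 0.0292 F [-5.6  1.1 13.5]
shift [ 2.9  2.8 -0.3] wy 0.005
-0.07 114 (array([ 0.537, -0.098,  0.04 ]), array([ 0.556, -0.054,  0.113]))
-0.07 149 (array([ 0.636, -0.098,  0.034]), array([ 0.654, -0.051,  0.114]))
0.1 325 (array([0.52 , 0.067, 0.036]), array([0.56 , 0.123, 0.113]))
0.1 0 0
```

Call:
{"fn": "servo_tool", "kwargs": {
  "series": [
    {"grip":1,"tx":0,"ty":-1.5,"tz":1,"wx":0,"wy":0,"wz":0},
    {"grip":0.5,"tx":0,"ty":-1.5,"tz":1,"wx":0,"wy":0,"wz":0},
    {"grip":0.3,"tx":0,"ty":-1.5,"tz":1,"wx":0,"wy":0,"wz":0},
    {"grip":0.1,"tx":0,"ty":-1.5,"tz":1,"wx":0,"wy":0,"wz":0},
    {"grip":0.1,"tx":0,"ty":-4,"tz":1,"wx":0,"wy":0,"wz":0},
    {"grip":0.1,"tx":0,"ty":-12,"tz":1,"wx":0,"wy":0,"wz":0},
    {"grip":0.1,"tx":0,"ty":-40,"tz":1,"wx":0,"wy":0,"wz":0},
    {"grip":0,"tx":0,"ty":-80,"tz":1,"wx":0,"wy":0,"wz":0},
    {"grip":0,"tx":0,"ty":-110,"tz":1,"wx":0,"wy":0,"wz":0},
    {"grip":0,"tx":0,"ty":-110,"tz":1,"wx":0,"wy":0,"wz":0}
  ]
}}

```text
t: 15.08
position: [0.5974, -0.0738, 0.2828]
orientation: [[-0.013, 0.013, -1.0], [1.0, -0.003, -0.013], [-0.003, -1.0, -0.013]]
ft_force: [1.2, 0.2, 0.3]
gripper_width: 0.0853
```

```bash
python3 chk.py s7; python3 - <<'E'
from h import *
im=cv2.imread('pics/s7.png'); cv2.imwrite('pics/s7c.png',cv2.resize(im[120:370,240:400],None,fx=2.3,fy=2.3))
E
```

```text
t 15.08 pos [597.4 -73.8 282.8] jaw 90.8 tilt [-0.003 -1.    -0.013] w 0.0853 F [1.2 0.2 0.3]
shift [  4.2 117.8   3.9] wy 0.005
-0.07 116 (array([ 0.535, -0.1  ,  0.037]), array([ 0.553, -0.054,  0.109]))
-0.07 151 (array([ 0.633, -0.098,  0.039]), array([ 0.651, -0.049,  0.114]))
0.1 331 (array([0.52 , 0.067, 0.035]), array([0.56 , 0.123, 0.115]))
0.1 46 (array([0.63 , 0.072, 0.041]), array([0.653, 0.098, 0.103]))
```

View pics/s7c.png

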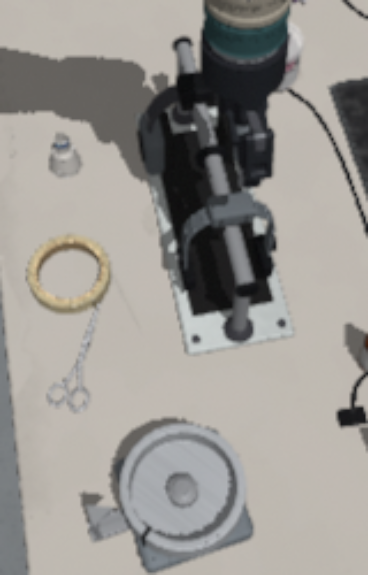

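Both pieces now hang on the bar and the wheel is clearly visible. I'll refine its angle using the side camera, with the line at about px (304.1,352.3), then move over to it.

```bash
python3 - <<'E'
from h import *
A=lambda p,c:np.degrees(np.arctan2(p[1]-c[1],p[0]-c[0]))%360
cs=(.4933,-.3283);ct=(.4958,-.3273)
print('side mark',A(onplane('side',304.1,352.3,.068),cs),'ptr',A(onplane('side',285.2,345.6,.068),cs),'| top mark',A(onplane('top',448.6,248.4,.068),ct),'ptr',A(onplane('top',432.8,262,.068),ct))
# base edges for yaw: steel box 120 sq, z about 30
for n,f in(('side','s7'),('top','top0')):
    P=cloud(n,np.load(f'pics/{f}.npy')); Q=P[np.isfinite(P[...,0])]
    c=Q[(abs(Q[:,0]-.4945)<.1)&(abs(Q[:,1]+.328)<.1)&(Q[:,2]>.06)]; r=np.hypot(c[:,0]-.4945,c[:,1]+.328); p=c[(r>.074)&(r<.1)]
    print(n,'ptr pts',len(p),p.mean(0),A(p.mean(0),cs if n=='side' else ct))
plan(494.5,-268,200,90.8)
im=cv2.imread('pics/s7.png'); cv2.imwrite('pics/w7.png',cv2.resize(im[295:375,270:360],None,fx=7,fy=7,interpolation=cv2.INTER_CUBIC))
E
```

```text
side mark 224.67029300128914 ptr 192.7336438476027 | top mark 222.1479965385393 ptr 177.2993721292582
side ptr pts 63 [ 0.40429797 -0.34080477  0.06946516] 187.99769364948796
top ptr pts 40 [ 0.40620255 -0.3397809   0.07027823] 187.9302538761384
t 15.13 pos [596.1 -73.5 279.7] jaw 90.8 tilt [-0.002 -1.    -0.009] w 0.0855 F [-0.1 -0.5 -0.7]
shift [-193.    79.1  104.9] wy -0.001
```

View pics/w7.png

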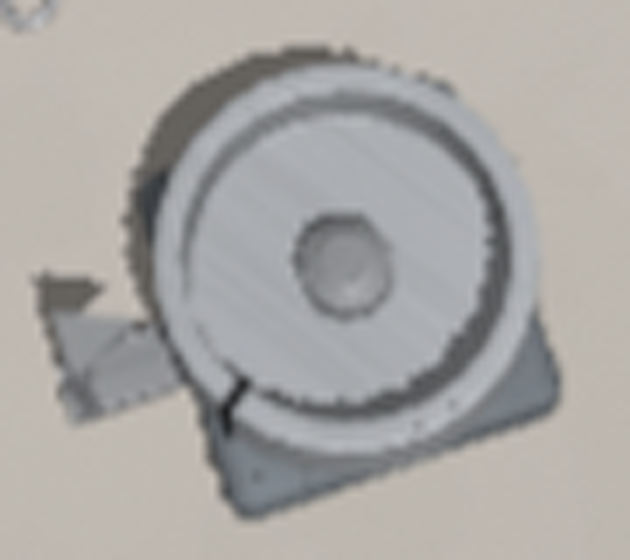

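The crop shows the pointer's apex at about (145,325), the engraved line at (237,402), and the base's front edge running from (250,515) to (560,400). I'll get the pointer direction from these and from the depth points.

```bash
python3 - <<'E'
from h import *
A=lambda p,c:np.degrees(np.arctan2(p[1]-c[1],p[0]-c[0]))%360
cs=np.array((.4933,-.3283));ct=np.array((.4958,-.3273))
px=lambda x,y:(270+(x+.5)/7-.5,295+(y+.5)/7-.5)
print('tip',A(onplane('side',*px(145,325),.069),cs),'mark',A(onplane('side',*px(237,402),.068),cs))
e=onplane('side',*px(560,400),.02)-onplane('side',*px(250,515),.02); print('edge dir',np.degrees(np.arctan2(e[1],e[0])))
for n,f,c0 in(('side','s7',cs),('top','top0',ct)):
    P=cloud(n,np.load(f'pics/{f}.npy')); Q=P[np.isfinite(P[...,0])]
    d=Q[:,:2]-c0; r=np.hypot(*d.T); a=np.degrees(np.arctan2(-d[:,1],-d[:,0]))
    for r0,r1 in((.072,.08),(.08,.088),(.088,.096),(.096,.102)):
        k=(r>r0)&(r<r1)&(Q[:,2]>.064)&(Q[:,2]<.076)&(abs(a)<30); print(n,r0,k.sum(),a[k].mean().round(1)+180,a[k].min().round(1),a[k].max().round(1))
E
```

```text
tip 188.84472862266387 mark 223.07423621170398
edge dir 8.717739828332265
side 0.072 5 187.7 6.8 9.0
side 0.08 15 188.1 4.9 11.2
side 0.088 27 187.7 2.3 13.0
side 0.096 15 187.8 1.6 13.7
top 0.072 3 188.2 7.3 9.9
top 0.08 11 188.0 4.7 11.3
top 0.088 12 188.3 3.3 13.1
top 0.096 11 187.6 2.6 15.1
```

Call:
{"fn": "servo_tool", "kwargs": {
  "series": [
    {"grip":0,"tx":-30,"ty":0,"tz":16,"wx":0,"wy":0,"wz":0},
    {"grip":0,"tx":-65,"ty":0,"tz":35,"wx":0,"wy":0,"wz":0},
    {"grip":0,"tx":-100,"ty":0,"tz":54,"wx":0,"wy":0,"wz":0},
    {"grip":0.2,"tx":-135,"ty":0,"tz":73,"wx":0,"wy":0,"wz":0},
    {"grip":0.5,"tx":-165,"ty":20,"tz":90,"wx":0,"wy":0,"wz":0},
    {"grip":0.5,"tx":-192,"ty":50,"tz":105,"wx":0,"wy":0,"wz":0},
    {"grip":0.5,"tx":-193,"ty":80,"tz":105,"wx":0,"wy":0,"wz":0},
    {"grip":0.5,"tx":-193,"ty":110,"tz":105,"wx":0,"wy":0,"wz":0},
    {"grip":0.5,"tx":-193,"ty":120,"tz":105,"wx":0,"wy":0,"wz":0},
    {"grip":0.5,"tx":-193,"ty":120,"tz":105,"wx":0,"wy":0,"wz":0},
    {"grip":0.5,"tx":-193,"ty":120,"tz":105,"wx":0,"wy":0,"wz":0},
    {"grip":0.5,"tx":-193,"ty":120,"tz":105,"wx":0,"wy":0,"wz":0}
  ]
}}

```text
t: 16.13
position: [0.4921, -0.2676, 0.156]
orientation: [[-0.014, 0.002, -1.0], [1.0, -0.002, -0.014], [-0.002, -1.0, -0.002]]
ft_force: [0.8, -0.4, 0.6]
gripper_width: 0.0424
```

```bash
python3 -c "
from h import *
plan(494.5,-268,62,90.5)"
```

```text
t 16.13 pos [ 492.1 -267.6  156. ] jaw 90.8 tilt [-0.002 -1.    -0.002] w 0.0424 F [ 0.8 -0.4  0.6]
shift [-0.3 94.  -2.2] wy 0.005
```

Call:
{"fn": "servo_tool", "kwargs": {
  "series": [
    {"grip":0.5,"tx":0,"ty":30,"tz":-2,"wx":0,"wy":0,"wz":0},
    {"grip":0.5,"tx":0,"ty":60,"tz":-2,"wx":0,"wy":0,"wz":0},
    {"grip":0.5,"tx":0,"ty":85,"tz":-2,"wx":0,"wy":0,"wz":0},
    {"grip":0.5,"tx":0,"ty":94,"tz":-2,"wx":0,"wy":0,"wz":0},
    {"grip":0.5,"tx":0,"ty":94,"tz":-2,"wx":0,"wy":0,"wz":0},
    {"grip":0.5,"tx":0,"ty":94,"tz":-2,"wx":0,"wy":0,"wz":0}
  ]
}}

```text
t: 16.63
position: [0.4939, -0.2676, 0.0617]
orientation: [[-0.014, 0.002, -1.0], [1.0, -0.001, -0.014], [-0.001, -1.0, -0.002]]
ft_force: [-0.6, -0.6, 0.2]
gripper_width: 0.0425
```

```bash
python3 - <<'E'
from h import *
plan(494.5,-268,60,90.5)
snap('side','s8')
E
```

```text
t 16.63 pos [ 493.9 -267.6   61.7] jaw 90.8 tilt [-0.001 -1.    -0.002] w 0.0425 F [-0.6 -0.6  0.2]
shift [-0.4  1.7 -0.6] wy 0.005
```

Call:
{"fn": "servo_tool", "kwargs": {
  "series": [
    {"grip":0.7,"tx":0,"ty":0,"tz":0,"wx":0,"wy":0,"wz":0},
    {"grip":0.8,"tx":0,"ty":0,"tz":0,"wx":0,"wy":0,"wz":0},
    {"grip":1,"tx":0,"ty":0,"tz":0,"wx":0,"wy":0,"wz":0},
    {"grip":1,"tx":0,"ty":0,"tz":0,"wx":0,"wy":0,"wz":0},
    {"grip":1,"tx":0,"ty":0,"tz":0,"wx":0,"wy":0,"wz":0}
  ],
  "grip_force": 35
}}

```text
t: 17.1
position: [0.4941, -0.2673, 0.0621]
orientation: [[-0.014, 0.003, -1.0], [1.0, -0.0, -0.014], [-0.0, -1.0, -0.003]]
ft_force: [-0.2, 2.7, 5.5]
gripper_width: 0.0112
```

```bash
python3 - <<'E'
from h import *
plan(494.5,-268,60,90.5)
# arc in tool axes: centre lies 60 mm along -x (tool); clockwise turn a (world) = +wy
for a in (5,10,15,20,25,30,35):
    t=np.radians(a); print(a,'wy',round(t,3),'tx',round(60*(np.cos(t)-1),1),'tz',round(-60*np.sin(t),1))
E
```

```text
t 17.1 pos [ 494.1 -267.3   62.1] jaw 90.8 tilt [-0.    -1.    -0.003] w 0.0112 F [-0.2  2.7  5.5]
shift [-0.7  2.1 -0.4] wy 0.005
5 wy 0.087 tx -0.2 tz -5.2
10 wy 0.175 tx -0.9 tz -10.4
15 wy 0.262 tx -2.0 tz -15.5
20 wy 0.349 tx -3.6 tz -20.5
25 wy 0.436 tx -5.6 tz -25.4
30 wy 0.524 tx -8.0 tz -30.0
35 wy 0.611 tx -10.9 tz -34.4
```

Call:
{"fn": "servo_tool", "kwargs": {
  "series": [
    {"grip":1,"tx":-0.1,"ty":0,"tz":-2.6,"wx":0,"wy":0.044,"wz":0},
    {"grip":1,"tx":-0.2,"ty":0,"tz":-5.2,"wx":0,"wy":0.087,"wz":0},
    {"grip":1,"tx":-0.9,"ty":0,"tz":-10.4,"wx":0,"wy":0.175,"wz":0},
    {"grip":1,"tx":-2.0,"ty":0,"tz":-15.5,"wx":0,"wy":0.262,"wz":0},
    {"grip":1,"tx":-3.6,"ty":0,"tz":-20.5,"wx":0,"wy":0.349,"wz":0},
    {"grip":1,"tx":-5.6,"ty":0,"tz":-25.4,"wx":0,"wy":0.436,"wz":0},
    {"grip":1,"tx":-8.0,"ty":0,"tz":-30.0,"wx":0,"wy":0.524,"wz":0},
    {"grip":1,"tx":-10.9,"ty":0,"tz":-34.4,"wx":0,"wy":0.611,"wz":0},
    {"grip":1,"tx":-10.9,"ty":0,"tz":-34.4,"wx":0,"wy":0.611,"wz":0},
    {"grip":1,"tx":-10.9,"ty":0,"tz":-34.4,"wx":0,"wy":0.611,"wz":0},
    {"grip":1,"tx":-10.9,"ty":0,"tz":-34.4,"wx":0,"wy":0.611,"wz":0}
  ]
}}

```text
t: 18.02
position: [0.5287, -0.2786, 0.0621]
orientation: [[0.562, 0.003, -0.827], [0.827, -0.002, 0.562], [0.0, -1.0, -0.004]]
ft_force: [-0.2, -0.1, 5.4]
gripper_width: 0.0111
```

```bash
python3 - <<'E'
from h import *
plan(494.5,-268,60,90.5)
im,d=snap('side','s9'); cv2.imwrite('pics/w9.png',cv2.resize(im[295:375,270:360,::-1],None,fx=7,fy=7,interpolation=cv2.INTER_CUBIC))
E
```

```text
t 18.02 pos [ 528.7 -278.6   62.1] jaw 55.8 tilt [ 0.    -1.    -0.004] w 0.0111 F [-0.2 -0.1  5.4]
shift [-10.4   2.   34.2] wy -0.605
```

View pics/w9.png

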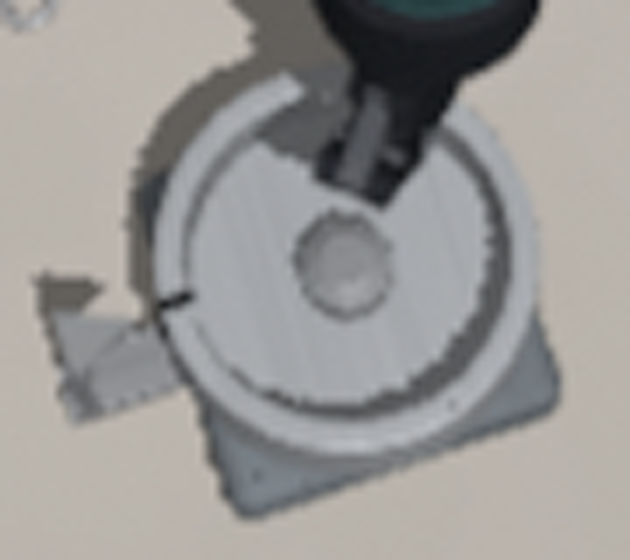

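The line now sits close to the pointer, at crop (178,300). I'll measure the remaining angle.

```bash
python3 - <<'E'
from h import *
A=lambda p,c:np.degrees(np.arctan2(p[1]-c[1],p[0]-c[0]))%360
px=lambda x,y:(270+(x+.5)/7-.5,295+(y+.5)/7-.5)
d=np.load('pics/s9.npy');P=cloud('side',d);Q=P[np.isfinite(P[...,0])]
k=(Q[:,2]>.06)&(Q[:,2]<.075)&(np.hypot(Q[:,0]-.4933,Q[:,1]+.3283)<.068)&(np.hypot(Q[:,0]-.4933,Q[:,1]+.3283)>.052)&(Q[:,0]<.5)
r=Q[k];s=np.linalg.lstsq(np.c_[2*r[:,:2],np.ones(len(r))],(r[:,:2]**2).sum(1),rcond=None)[0];print('centre',s[:2])
for c in((.4933,-.3283),s[:2]):
  for q in((178,300),(160,305),(193,294)): 
    p=onplane('side',*px(*q),.068);print(q,p.round(4),A(p,c).round(1),np.hypot(*(p[:2]-c)).round(4))
# dark pixels
g=cv2.imread('pics/s9.png',0)
for v in range(334,342): print(v,g[v,288:302])
E
```

```text
centre [ 0.49269662 -0.32867207]
(178, 300) [ 0.4364 -0.3327  0.068 ] 184.5 0.057
(160, 305) [ 0.4303 -0.3332  0.068 ] 184.5 0.0632
(193, 294) [ 0.4416 -0.3317  0.068 ] 183.8 0.0518
(178, 300) [ 0.4364 -0.3327  0.068 ] 184.1 0.0564
(160, 305) [ 0.4303 -0.3332  0.068 ] 184.2 0.0625
(193, 294) [ 0.4416 -0.3317  0.068 ] 183.4 0.0511
334 [134  96  95  93 145 167 169 166 137 153 167 169 169 170]
335 [133  95  95  95 140 165 169 168 141 154 168 169 168 169]
336 [159 116  95  95 128 160 151 136 107 124 159 169 169 169]
337 [182 160 116  96 101 118  94  62  38  94 152 169 169 169]
338 [182 182 133  95  68  32  58  69 107 140 161 168 169 169]
339 [180 182 134  95  66 100 132 137 159 167 167 167 169 168]
340 [163 154 116  95  69 122 162 170 169 160 163 167 168 168]
341 [129 103  97 117  84  82 149 169 170 161 150 161 169 169]
```

The line is about 4° past the pointer, so I'll turn it back counter-clockwise by that much.

Call:
{"fn": "servo_tool", "kwargs": {
  "series": [
    {"grip":1,"tx":0,"ty":0,"tz":2,"wx":0,"wy":-0.035,"wz":0},
    {"grip":1,"tx":-0.1,"ty":0,"tz":4,"wx":0,"wy":-0.068,"wz":0},
    {"grip":1,"tx":-0.1,"ty":0,"tz":4,"wx":0,"wy":-0.068,"wz":0},
    {"grip":1,"tx":-0.1,"ty":0,"tz":4,"wx":0,"wy":-0.068,"wz":0},
    {"grip":1,"tx":-0.1,"ty":0,"tz":4,"wx":0,"wy":-0.068,"wz":0},
    {"grip":1,"tx":-0.1,"ty":0,"tz":4,"wx":0,"wy":-0.068,"wz":0}
  ]
}}

```text
t: 18.57
position: [0.525, -0.2761, 0.0621]
orientation: [[0.504, 0.003, -0.864], [0.864, -0.001, 0.504], [0.0, -1.0, -0.003]]
ft_force: [-0.0, 1.2, 6.4]
gripper_width: 0.011
```

Call:
{"fn": "servo_tool", "kwargs": {
  "series": [
    {"grip":0.8,"tx":0,"ty":0,"tz":0,"wx":0,"wy":0,"wz":0},
    {"grip":0.65,"tx":0,"ty":0,"tz":0,"wx":0,"wy":0,"wz":0},
    {"grip":0.6,"tx":0,"ty":0,"tz":0,"wx":0,"wy":0,"wz":0},
    {"grip":0.6,"tx":0,"ty":-10,"tz":0,"wx":0,"wy":0,"wz":0},
    {"grip":0.6,"tx":0,"ty":-40,"tz":0,"wx":0,"wy":0,"wz":0},
    {"grip":0.6,"tx":0,"ty":-80,"tz":0,"wx":0,"wy":0,"wz":0},
    {"grip":0.6,"tx":0,"ty":-120,"tz":0,"wx":0,"wy":0,"wz":0},
    {"grip":0.6,"tx":0,"ty":-160,"tz":0,"wx":0,"wy":0,"wz":0},
    {"grip":0.6,"tx":0,"ty":-180,"tz":0,"wx":0,"wy":0,"wz":0},
    {"grip":0.6,"tx":0,"ty":-180,"tz":0,"wx":0,"wy":0,"wz":0},
    {"grip":0.6,"tx":0,"ty":-180,"tz":0,"wx":0,"wy":0,"wz":0}
  ]
}}

```text
t: 19.48
position: [0.5249, -0.2761, 0.2427]
orientation: [[0.505, 0.004, -0.863], [0.863, -0.002, 0.505], [-0.0, -1.0, -0.004]]
ft_force: [0.6, -0.3, -0.0]
gripper_width: 0.0341
```

```bash
python3 chk.py s10; python3 - <<'E'
from h import *
im=cv2.imread('pics/s10.png'); 
a=cv2.resize(im[295:375,270:360],None,fx=6,fy=6,interpolation=cv2.INTER_CUBIC); b=cv2.resize(im[140:300,290:380],None,fx=3,fy=3)
h=480;cv2.imwrite('pics/w10.png',np.hstack([a[:480],b[:480]]))
E
```

```text
t 19.48 pos [ 524.9 -276.1  242.7] jaw 59.7 tilt [-0.    -1.    -0.004] w 0.0341 F [ 0.6 -0.3 -0. ]
shift [213.3  77.4  43.9] wy -0.538
-0.07 0 0
-0.07 74 (array([ 0.633, -0.099,  0.034]), array([ 0.651, -0.076,  0.107]))
0.1 0 0
0.1 0 0
```

View pics/w10.png

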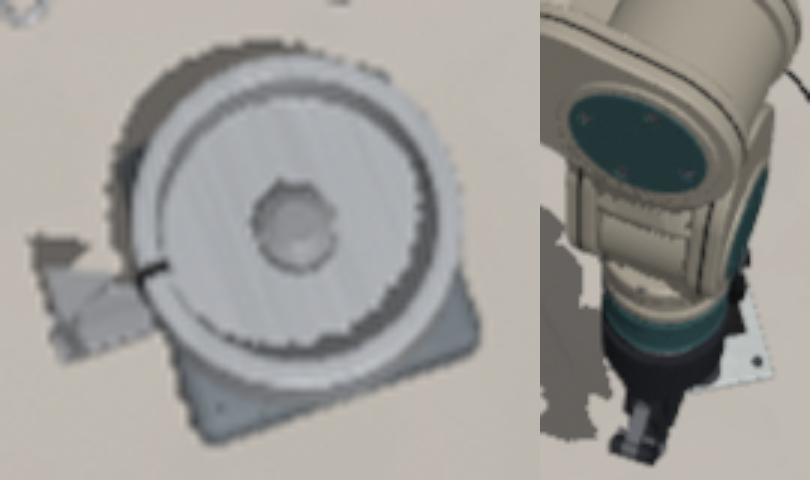

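The line now faces the pointer tip, with the line at (153,271) and the tip at about (124,276). I'll retreat so both hung items come into view for a final check.

Call:
{"fn": "servo_tool", "kwargs": {
  "series": [
    {"grip":0.6,"tx":-20,"ty":-20,"tz":5,"wx":0,"wy":0,"wz":0},
    {"grip":0.6,"tx":-55,"ty":-50,"tz":15,"wx":0,"wy":0,"wz":0},
    {"grip":0.6,"tx":-90,"ty":-60,"tz":25,"wx":0,"wy":0,"wz":0},
    {"grip":0.6,"tx":-125,"ty":-60,"tz":35,"wx":0,"wy":0,"wz":0},
    {"grip":0.6,"tx":-160,"ty":-60,"tz":45,"wx":0,"wy":0,"wz":0},
    {"grip":0.6,"tx":-190,"ty":-60,"tz":54,"wx":0,"wy":0,"wz":0},
    {"grip":0.6,"tx":-205,"ty":-60,"tz":54,"wx":0,"wy":0,"wz":0},
    {"grip":0.6,"tx":-205,"ty":-60,"tz":54,"wx":0,"wy":0,"wz":0},
    {"grip":0.6,"tx":-205,"ty":-60,"tz":54,"wx":0,"wy":0,"wz":0}
  ]
}}

```text
t: 20.28
position: [0.3732, -0.4246, 0.2984]
orientation: [[0.507, -0.001, -0.862], [0.862, 0.003, 0.507], [0.002, -1.0, 0.003]]
ft_force: [-1.1, 0.0, 0.9]
gripper_width: 0.0342
```

```bash
python3 chk.py s11; python3 - <<'E'
from h import *
im,d=snap('top','t11')
P=cloud('top',d);Q=P[np.isfinite(P[...,0])]
for y in(-.07,.1):
    c=Q[(abs(Q[:,0]-.595)<.05)&(abs(Q[:,1]-y)<.05)&(Q[:,2]>.168)&(Q[:,2]<.195)]
    print('crown',len(c),len(c) and (np.median(c,0).round(4),cv2.minAreaRect((c[:,:2]*1000).astype(np.float32))))
s=cv2.imread('pics/s11.png')[120:380,230:400]; t=im[170:275,230:470,::-1]
cv2.imwrite('pics/f11.png',np.hstack([cv2.resize(s,(340,520)),cv2.resize(cv2.copyMakeBorder(t,0,164,0,0,cv2.BORDER_CONSTANT),(460,520))]))
E
```

```text
t 20.28 pos [ 373.2 -424.6  298.4] jaw 59.6 tilt [ 0.002 -1.     0.003] w 0.0342 F [-1.1  0.   0.9]
shift [417.8 134.3 -12. ] wy -0.54
-0.07 116 (array([ 0.535, -0.098,  0.038]), array([ 0.553, -0.053,  0.111]))
-0.07 151 (array([ 0.633, -0.099,  0.037]), array([ 0.651, -0.05 ,  0.114]))
0.1 329 (array([0.52 , 0.068, 0.036]), array([0.56 , 0.123, 0.114]))
0.1 254 (array([0.63 , 0.069, 0.036]), array([0.665, 0.126, 0.114]))
crown 200 (array([ 0.5958, -0.0737,  0.1798]), ((595.5789794921875, -73.8274917602539), (51.71913528442383, 27.647851943969727), 1.1624565124511719))
crown 227 (array([0.5937, 0.0991, 0.1799]), ((596.16455078125, 99.08544921875), (33.69971466064453, 53.18571853637695), 88.22594451904297))
```

View pics/f11.png

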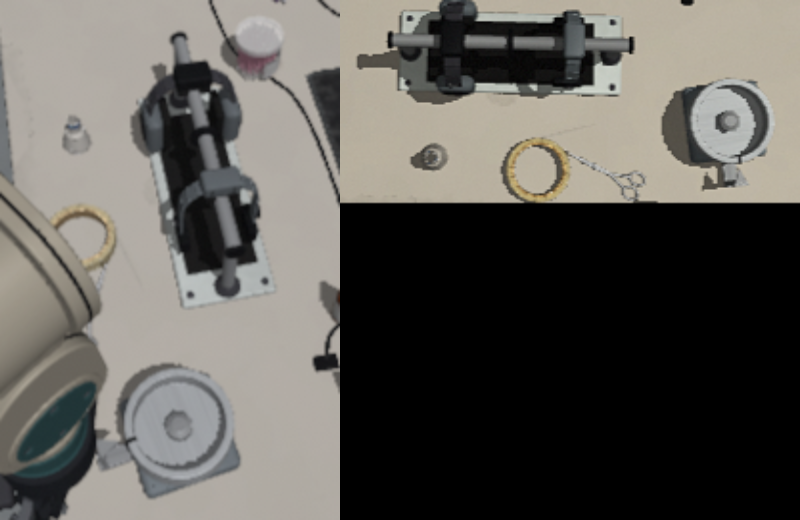

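Both pieces hang level and square, crowns at z = 0.180 m, and the bystanders look undisturbed. I'll do one last angle check and hand in if it passes.

```bash
python3 - <<'E'
from h import *
A=lambda p,c:np.degrees(np.arctan2(p[1]-c[1],p[0]-c[0]))%360
p=onplane('side',270+153.5/6-.5,295+271.5/6-.5,.068)
a=[A(p,c) for c in((.4933,-.3283),(.4927,-.3287))]; print(a)
if all(abs(x-188)<3.2 for x in a): print(sign_off())
E
```

```text
[np.float64(189.57897047683613), np.float64(189.2862642273785)]
the job is handed in; nothing more can be done
None
```

The job is handed in after about 20 s of the 72 s allowed. The hand-in gave no verdict, so the figures below are my own last measurements.

- **Ear defenders:** they hang on the left half, about 83 mm from the collar. The crown tops out at 180 mm, and they are level and square to within about 2°.
- **Headband:** it hangs on the right half, about 89 mm from the collar. Its crown also tops out at 180 mm, and it is level and square to within about 1°. Both pieces are let go and looked unmoved in the check pictures after release.
- **Wheel:** I turned it about 35° clockwise by the rim, overshot by about 4°, and corrected. The line last measured 189.4° against 188–188.8° for the pointer, so it is within about 0.03 rad (0.10 allowed).
- **Robot and bystanders:** the arm is retracted and clear of everything. The tape roll, tub, nose cone and scissors look undisturbed in the last picture; I did not measure them. The dropper bottle was not in that view, but I never worked near it.

**Readings that disagreed:**
- My first reading of the pointer, taken from the edge of its body in the pictures, was 177° from the top camera and 193° from the side. The depth data from both cameras and the edge of the base agreed on about 188°, so I used that.
- The two cameras also differ by 2–3 mm in x, so I centred each piece on the bar using readings from the same camera.

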